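# Row up the culture dishes on the reader's tilting tray

## Robot

A 6-joint arm with a two-finger parallel gripper is mounted at the origin on a cart in front of the work surface, level with it; the furniture and walls round the work are solid. World frame = base frame: x ahead of the robot, y to its left, z up, the work surface at z = 0. Lengths are in m, angles in rad, forces in N, time in s.
With the tool pointing down it reaches from about 0.425 to 0.95 m from the base axis. Payload 3.5 kg.
Tool frame: the origin (TCP) lies at the very end of the fingers, on their centre line; the grasp point (between the pads) lies 19 mm behind it; z points along the fingers, y is the line along which they close (so a half turn about z gives the same grasp; the last joint's range is limited). The gripper opens to 85 mm and grips with 20 to 120 N. Pads are 22 mm wide; open, the fingers measure 114 mm over their backs; the gripper's body (76 mm by 85 mm) begins 54 mm behind the grasp point. The pads swing forward as they close: fully open they stand 13 mm farther back than shut.
Start: joints at [1.019, 0.286, 1.577, -0, 1.279, -0.15], TCP at [0.264, 0.621, 0.231] pointing down, gripper open.
Joint ranges: [-2.77, 2.77], [-0.9, 2.22], [0.21, 2.48], [-1.53, 4.67], [0.24, 2.81], [-2.84, 2.84]. Speed limits (rad/s): [2.79, 2.79, 3.14, 3.14, 3.14, 3.14].

## Interface

Orientations are given as [roll, pitch, yaw] about the fixed x, y, z axes, in that order (R = Rz(yaw) Ry(pitch) Rx(roll)).
In Python, from workcell import * gives the robot as it stands.
- The arm moves only by the shell command python3 -m handwheel 'ROWS' [OPENING] [FORCE]. ROWS is JSON, a list that holds one entry, the list of rows, each a list of 4 numbers: the shift along the world's x, y, z in cm, then the turn about the world's z in degrees. A call has 1 to 20 rows; each row is the pose to reach, as a shift and turn from the pose commanded when the call began; what a row does not reach only later rows make up. A row lasts 1/12 s, in which the tool goes at most 41.7 mm and 7.16 degrees, less where a joint would pass 70% of its speed; a pose out of reach is approached as far as the arm can. A call with a gripper value outside its range is refused whole. OPENING is the finger opening in cm, from 0 to 8.54, set as the call begins (- or left out, the last holds). The fingers move at their own pace and stop on an object; FORCE is the grip in N (left out, the last holds). Time passes only in rows, so rows that repeat a pose let the fingers close. It gives the time, the measured TCP pose, the force, the opening and the grip force at its end, in the units of the state.
- state(): the state, without advancing time (a new reading comes with each control period).
- camera(name): name is "side" or "top"; returns (picture, depth): 480x640x3 uint8, blue, green, red; 480x640 float32, m along the optical axis (not along the pixel's ray), 0 where there is no reading.
- calibration(name): a dict with "mtx" (3x3 intrinsics, pixels), "view" (4x4, takes a point from world to camera coordinates). Camera axes: x right, y down, z forward; pixel columns grow to the right and rows downward; lengths in m; the calibration is good to about 2 mm. A picture is of the moment at which its call begins. calibration takes no time and is no camera call.
- close_job(): hands the job in; it is judged then, once.
The state is a dict: "time_s": time; "joints": joint angles; "joint_vel": joint speeds; "joint_efforts": joint torques, N m; "tcp_pos": TCP position; "tcp_rot": TCP orientation; "contact_force": force on the tool from outside, world axes, zero at the start; "wrist_torque": the same for the moment, N m; "gripper_width": opening from 0.0 (shut) to 1.0 (fully open); "grip_force": force on a finger pad.
Only numpy, scipy, OpenCV 4.12 (cv2) and the standard library are available. Lean on these libraries where they do the work, as an engineer would, in place of code of your own. Each camera call takes 0.05 s, during which the arm holds its last target. There are 200 camera calls.

## Task

Three petri dishes are to go into the reader as one row. Lay the stray dish flat on the loader's tray beside the two already there without dropping it, then raise the tray by its blue handle to its upper stop so that all three slide down against the fence. With the tray still up, fold the clear keeper flat over the row to lock it, then bring the tray back down level; do not disturb the timer or the bottle.

Things in the scene. Friction and masses are not known exactly. Their poses are not given: they have to be found in the camera images.
- loader: fixed base of the dish loader on the bench: aluminium plate 176 x 200 mm. Origin: centre of its underside, on the bench. x points level from the fence side (nearest the robot) to the handle side, y left along the fence, z up. The tray's hinge axis is parallel to y at x = -90 mm, z = 34 mm. Top of the level tray's deck: z = 44 mm.
- tray (a joint): angle of the tray (rad): 0 = level on its rests (lower stop), grows as the handle side goes up, upper stop 0.56. Torque hinge: the tray stays at any angle where it is left; raising it takes about 12 N at the handle, lowering about 4 N. The hinge lies under the fence. Dishes stay put on the level deck and slide on their own when it is raised.
- fence_foot (a point): foot of the aluminium fence's inner face, mid-width, at deck height, 10 mm ahead of and 10 mm above the hinge axis. It turns with the tray: x across the deck away from the fence, y left, z square off the deck. The slick grey deck (friction about 0.18) is 154 mm deep x 260 mm wide inside; rims 12 mm high, fence 22 mm. A dish at the fence has its centre at x = 29 mm.
- handle_bar (a point): centre of the blue handle bar at the tray's far rim: 12 mm thick (along tray x), 134 mm long (tray y), 20 mm high, its middle 45 mm above the deck; free under it but for posts 60 mm either side of the centre. 172 mm along the tray from the hinge axis, 55 mm square off it. It turns with the tray, so a gripper holding it across its thickness must tilt with it.
- keeper (a joint): angle of the clear keeper strip to the tray (rad): 0 = folded flat over the row (stop); starts at 1.6 to 1.8, standing up on the fence; open stop 1.95. It stays where it is left; about 1 N at its free edge moves it. Its hinge is parallel to the fence, 6 mm behind the inner face, 24 mm above the deck. A finger pushing on its outer face near the free edge closes it.
- keeper_lip (a point): middle of the keeper's free edge, on its outer face, 73 mm from the keeper's hinge; a red tab stands out 9 mm beyond. It turns with the keeper: x from hinge to edge, z out of the outer face. The strip is 240 mm wide; its metal lip is turned down 13 mm and, shut, stands 64 mm from the fence just behind the dishes, so it shuts only when every dish is at the fence.
- dish_a: closed round white petri dish, 58 mm across, 17 mm high, 45 g or so; origin: centre of its underside, z up; starts on the tray, on the left part of the deck
- dish_b: closed round white petri dish, 58 mm across, 17 mm high, 45 g or so; origin: centre of its underside, z up; starts on the tray, on the right part of the deck
- dish_c: closed round white petri dish, 58 mm across, 17 mm high, 45 g or so; origin: centre of its underside, z up; the stray one, starts on the bench to the right of the loader
- timer: white bench timer, 68 x 64 x 18 mm, lying on the bench; bystander. Origin: centre of its underside
- reagent: reagent bottle with blue cap, 54 mm across, 114 mm high, standing on the bench; bystander. Origin: centre of its underside
Mind the look-alikes: they are no part of the job. What is shaped like the dish_a but black is not meant.

How it is judged:
By the outcome, as a careful person would: the job done as asked, in the order asked, and still so for the second after the job is handed in, with the robot touching nothing.
It also fails if it takes over 69 s, if anything falls off the work surface, if the arm or the gripper's body presses on something with over 40 N, if the wrist force passes 120 N, or if a joint passes its speed limit or range.

## Working session

There is one attempt and no reset: what is moved stays moved. The work goes in short steps, Python scripts to look and compute and a shell command to move; the robot and the scene stay as the last step left them, time stands still between calls to the robot, and variables do not carry over. Pictures are saved under pics/ and viewed, at most 10 in all, crops included, and the job is handed in when it is done.

```bash
ls; mkdir -p pics
cat > h.py <<'E'
from workcell import *
import numpy as np, cv2
def snap(n,f):
    p,d=camera(n); cv2.imwrite(f'pics/{f}.png',p); np.save(f'pics/{f}.npy',d); return p,d
def ray(n,u,v,z):
    c=calibration(n); V=np.array(c["view"]); K=np.array(c["mtx"])
    R,t=V[:3,:3],V[:3,3]; o=-R.T@t; d=R.T@np.linalg.inv(K)@[u,v,1]
    return o+d*(z-o[2])/d[2]
def dp(n,u,v,D):
    c=calibration(n); V=np.array(c["view"]); K=np.array(c["mtx"])
    return V[:3,:3].T@(np.linalg.inv(K)@[u,v,1]*D-V[:3,3])
def proj(n,P):
    c=calibration(n); V=np.array(c["view"]); K=np.array(c["mtx"])
    q=K@(V[:3,:3]@np.array(P)+V[:3,3]); return q[:2]/q[2]
E
python3 - <<'E'
from h import *
a,_=snap('top','top1'); b,_=snap('side','side1')
s=state(); print({k:np.round(v,3) for k,v in s.items()})
for n in('top','side'):
    c=calibration(n);V=np.array(c["view"]);print(n,np.round(-V[:3,:3].T@V[:3,3],3),np.round(V[2,:3],2),c["mtx"][0])
E
```

```text
pics
{'time_s': np.float64(0.1), 'joints': array([ 1.019,  0.287,  1.578, -0.   ,  1.279, -0.15 ]), 'joint_vel': array([-0.   , -0.002, -0.004, -0.002, -0.   , -0.   ]), 'joint_efforts': array([ 2.000e-03, -4.073e+01, -2.937e+01, -0.000e+00,  3.000e-03,
        0.000e+00]), 'tcp_pos': array([0.264, 0.621, 0.23 ]), 'tcp_rot': array([-3.139, -0.   ,  2.74 ]), 'contact_force': array([ 0.396, -0.304, -0.776]), 'wrist_torque': array([ 0.048, -0.041, -0.013]), 'grip_force': np.float64(0.0), 'gripper_width': np.float64(1.003)}
top [0.269 0.014 1.368] [ 0.21  0.   -0.98] [528.07378704   0.         319.62462775]
side [ 0.384 -1.236  0.562] [ 0.11  0.93 -0.36] [498.96749844   0.         312.02392598]
```

View pics/top1.png

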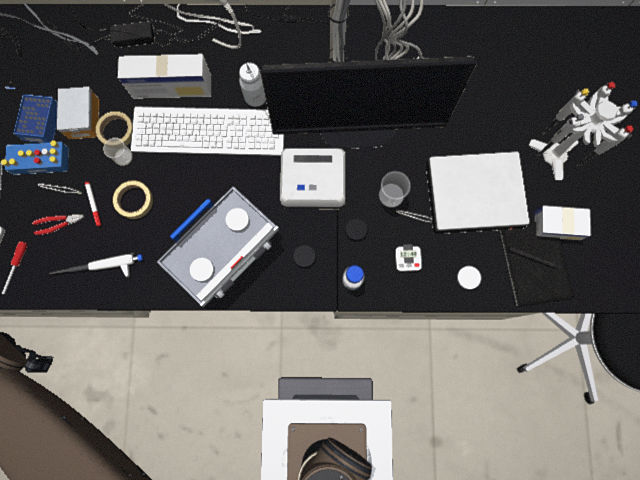

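View pics/side1.png

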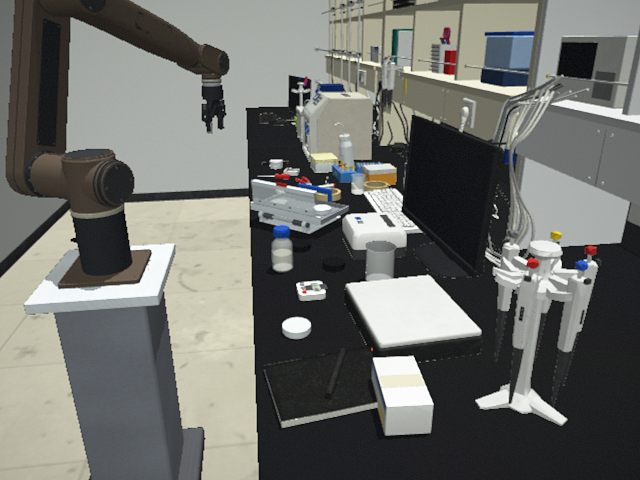

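The black discs at top (304,256) and (356,229) are the look-alikes. The white disc at (469,277) fits dish_c: it is white, on the bench and right of the loader. The white discs at (201,270) and (237,219) on the tray are dish_a and dish_b. The timer is at (408,258), the bottle at (353,277), the blue handle at (190,218) and the red tab at (237,262).

```bash
cat > m.py <<'E'
from h import *
def blobs(m,lo,hi):
    c,_=cv2.findContours(m,cv2.RETR_EXTERNAL,cv2.CHAIN_APPROX_NONE)
    return [k for k in c if lo<cv2.contourArea(k)<hi]
E
python3 - <<'E'
from m import *
a=cv2.imread('pics/top1.png'); d=np.load('pics/top1.npy')
hsv=cv2.cvtColor(a,cv2.COLOR_BGR2HSV)
bl=cv2.inRange(hsv,(100,120,60),(130,255,255))
for k in blobs(bl,60,900):
    r=cv2.minAreaRect(k); 
    print('blue',np.round(r[0],1),np.round(r[1],1),round(r[2],1),'z.099',np.round(ray('top',*r[0],.099),3),'ends',[np.round(ray('top',*p,.094)[:2],3).tolist() for p in cv2.boxPoints(r)])
rd=cv2.inRange(hsv,(0,120,80),(8,255,255))
for k in blobs(rd,8,300):
    (u,v),_,_=cv2.minAreaRect(k)
    if 150<u<300: print('red',u,v,ray('top',u,v,.14).round(3),dp('top',u,v,d[int(v),int(u)]).round(3))
wh=cv2.inRange(hsv,(0,0,225),(180,40,255))
for k in blobs(wh,250,1500):
    (u,v),(w,h),_=cv2.minAreaRect(k)
    D=d[int(v),int(u)]
    print('white',round(u,1),round(v,1),round(w,1),round(h,1),'depthpt',dp('top',u,v,D).round(3),'z61',ray('top',u,v,.061).round(3)[:2],'z17',ray('top',u,v,.017).round(3)[:2])
A=cv2.resize(a[170:320,140:520],None,fx=2.1,fy=2.1,interpolation=cv2.INTER_CUBIC)
b=cv2.imread('pics/side1.png'); B=cv2.resize(b[165:245,235:365],None,fx=3.2,fy=3.2,interpolation=cv2.INTER_CUBIC)
C=cv2.resize(b[270:350,265:345],None,fx=3.2,fy=3.2,interpolation=cv2.INTER_CUBIC)
W=np.zeros((315+256,798,3),np.uint8); W[:A.shape[0],:A.shape[1]]=A; W[315:571,:416]=B; W[315:571,420:676]=C
cv2.imwrite('pics/crop1.png',W)
E
```

```text
blue [354.5 273.5] [17. 17.] 45.0 z.099 [ 0.451 -0.065  0.099] ends [[0.452, -0.036], [0.481, -0.066], [0.452, -0.094], [0.422, -0.065]]
blue [191.  219.5] [ 9.2 54.4] 45.0 z.099 [0.584 0.339 0.099] ends [[0.544, 0.393], [0.643, 0.303], [0.627, 0.286], [0.528, 0.376]]
blue [175.   78.9] [ 3.4 52.1] 88.5 z.099 [0.964 0.402 0.099] ends [[0.97, 0.473], [0.974, 0.335], [0.964, 0.335], [0.96, 0.472]]
red 236.7489013671875 261.72625732421875 [0.472 0.215 0.14 ] [0.47  0.212 0.153]
white 468.9 277.3 21.9 21.0 depthpt [ 0.455 -0.365  0.015] z61 [ 0.448 -0.352] z17 [ 0.454 -0.364]
white 201.0 269.0 22.0 22.0 depthpt [0.466 0.317 0.059] z61 [0.466 0.316] z17 [0.473 0.327]
white 110.1 261.6 40.9 20.4 depthpt [0.49  0.561 0.022] z61 [0.484 0.546] z17 [0.491 0.564]
white 408.0 258.0 22.0 24.0 depthpt [ 0.504 -0.209  0.015] z61 [ 0.496 -0.202] z17 [ 0.504 -0.209]
white 234.0 261.0 6.8 101.9 depthpt [0.473 0.221 0.14 ] z61 [0.487 0.235] z17 [0.494 0.242]
white 236.5 218.5 21.0 21.0 depthpt [0.596 0.232 0.063] z61 [0.596 0.232] z17 [0.608 0.24 ]
white 566.0 220.4 48.0 25.9 depthpt [ 0.596 -0.607  0.059] z61 [ 0.595 -0.606] z17 [ 0.606 -0.627]
white 137.0 66.5 21.0 38.0 depthpt [0.992 0.5   0.112] z61 [1.021 0.519] z17 [1.047 0.537]
white 184.0 64.5 21.0 34.0 depthpt [0.996 0.376 0.115] z61 [1.028 0.392] z17 [1.053 0.405]
```

View pics/crop1.png

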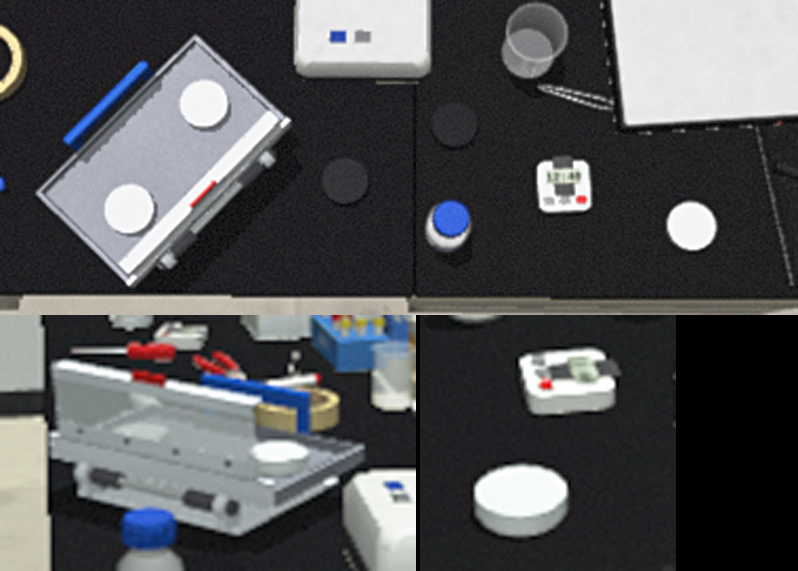

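The crop shows dish_c at full-view pixel (469,277): a white cylinder, lower than the timer and clear of it. The tray shows two white dishes and the keeper standing, and nothing lies between the dishes. Next I'll refine the loader frame.

Run:
```python
from m import *
a=cv2.imread('pics/top1.png'); d=np.load('pics/top1.npy')
hsv=cv2.cvtColor(a,cv2.COLOR_BGR2HSV)
bl=cv2.inRange(hsv,(100,120,60),(130,255,255)); bl[:190]=0; bl[250:]=0; bl[:,:160]=0; bl[:,225:]=0
wh=cv2.inRange(hsv,(0,0,225),(180,40,255))
lip=[k for k in blobs(wh,250,1500) if abs(cv2.minAreaRect(k)[0][0]-234)<3][0]
m=np.zeros_like(wh); cv2.drawContours(m,[lip],-1,255,-1)
def line(m,z,name):
    v,u=np.nonzero(m); P=np.array([ray('top',x,y,z)[:2] for x,y in zip(u,v)])
    vx,vy,x,y=cv2.fitLine(P.astype(np.float32),cv2.DIST_L2,0,1e-4,1e-4).ravel()
    if vy<0: vx,vy=-vx,-vy
    t=(P-[x,y])@[vx,vy]; n=(P-[x,y])@[vy,-vx]; mid=np.array([x,y])+np.array([vx,vy])*(t.max()+t.min())/2
    print(name,'yaw of tray x',np.degrees(np.arctan2(-vx,vy)).round(2),'len',np.ptp(t).round(4),'mid',mid.round(4),'n',n.min().round(4),n.max().round(4)); return P
line(bl,.099,'bar'); line(m,.140,'lip')
# deck/rim mask: depth points with z .045-.062 in region
V,U=np.mgrid[190:310,150:290]; P=np.array([dp('top',u,v,d[v,u]) for u,v in zip(U.ravel(),V.ravel())])
s=(P[:,2]>.036)&(P[:,2]<.064); r=cv2.minAreaRect(P[s,:2].astype(np.float32)); print('tray rect',np.round(r[0],4),np.round(r[1],4),r[2],s.sum())
```

```text
bar yaw of tray x 47.27 len 0.1338 mid [0.5858 0.3398] n -0.0142 0.0096
lip yaw of tray x 47.29 len 0.2379 mid [0.4749 0.2202] n -0.0084 0.0081Traceback (most recent call last):
  File "<stdin>", line 16, in <module>
  File "h.py", line 10, in dp
    c=calibration(n); V=np.array(c["view"]); K=np.array(c["mtx"])
ValueError: time passes only in moves, steps and waits
```

```bash
python3 -m handwheel '[[[23.6,-52.1,0,-19.7],[23.6,-52.1,0,-19.7],[23.6,-52.1,0,-19.7],[23.6,-52.1,0,-19.7],[23.6,-52.1,0,-19.7],[23.6,-52.1,0,-19.7],[23.6,-52.1,0,-19.7],[23.6,-52.1,0,-19.7],[23.6,-52.1,0,-19.7],[23.6,-52.1,0,-19.7],[23.6,-52.1,0,-19.7],[23.6,-52.1,0,-19.7],[23.6,-52.1,0,-19.7],[23.6,-52.1,0,-19.7],[19.05,-98.5,0,-19.7],[19.05,-98.5,0,-19.7],[19.05,-98.5,0,-19.7],[19.05,-98.5,0,-19.7],[19.05,-98.5,0,-19.7],[19.05,-98.5,0,-19.7]]]' 8.5
```

```text
time_s: 1.77
tcp_pos: [0.4746, -0.1503, 0.231]
tcp_rot: [3.142, -0.0, 2.396]
contact_force: [0.9, 0.1, 0.3]
gripper_width: 0.997
grip_force: 0.0
```

```bash
python3 -m handwheel '[[[-2,-21.4,0,0],[-2,-21.4,0,0],[-2,-21.4,0,0],[-2,-21.4,0,0],[-2,-21.4,0,0],[-2,-21.4,-8,0],[-2,-21.4,-16,0],[-2,-21.4,-19,0],[-2,-21.4,-19,0],[-2,-21.4,-19,0],[-2,-21.4,-19,0]]]' && python3 -c "
from m import *
a,d=snap('side','side2');t,_=snap('top','top2')
s=state();print(s['tcp_pos'],s['tcp_rot'])
W=np.hstack([cv2.resize(a[230:370,220:360],(400,400)),cv2.resize(t[220:320,420:520],(400,400))]);cv2.imwrite('pics/crop2.png',W)"
```

```text
time_s: 2.68
tcp_pos: [0.4514, -0.3583, 0.0338]
tcp_rot: [3.14, -0.015, 2.396]
contact_force: [0.3, 0.5, 0.4]
gripper_width: 0.995
grip_force: 0.0
[ 0.45512767 -0.3620851   0.04063253] [ 3.14133317e+00 -2.30056229e-03  2.39592154e+00]
```

View pics/crop2.png

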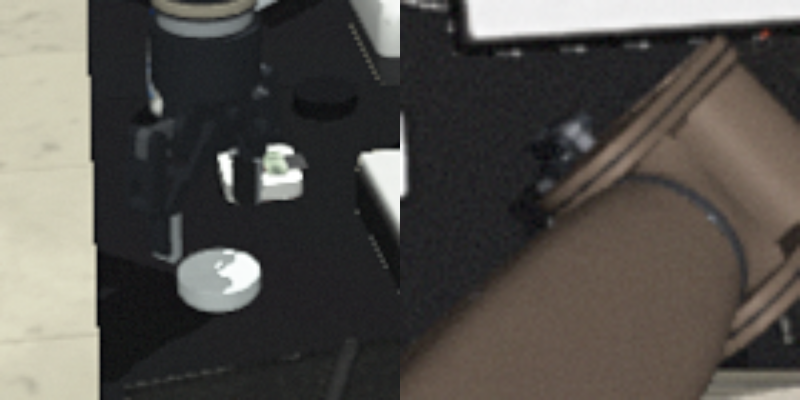

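Run:
```python
from m import *
s=state();T=s['tcp_pos']
f=lambda p:((proj('side',p)-[220,230])*400/140).round(0)
u=np.array([.678,.735,0])*.0427
for z in(T[2],T[2]+.013): print(z,f([T[0],T[1],z]),f(np.array([T[0],T[1],z])+u),f(np.array([T[0],T[1],z])-u))
print('dish',f([.4545,-.364,.017]),f([.4545,-.364,0.0]))
b=cv2.imread('pics/side1.png');h=cv2.cvtColor(b,cv2.COLOR_BGR2HSV);m=cv2.inRange(h,(0,0,150),(180,60,255));m[:305]=0;m[345:]=0;m[:,:275]=0;m[:,320:]=0
k=max(blobs(m,50,5000),key=cv2.contourArea);x,y,w,hh=cv2.boundingRect(k);print(x,y,w,hh, ((x+w/2-220)*400/140,(y-230)*400/140,(y+hh-230)*400/140), s['tcp_rot'])
c=ray('side',x+w/2-.5,y+hh/2-.5,.0085);print('dish via side',c)
```

```text
0.04063252917881881 [214. 240.] [249. 214.] [176. 267.]
0.053632529178818805 [213. 224.] [249. 199.] [175. 250.]
dish [214. 270.] [214. 291.]
282 317 29 22 (218.57142857142858, 248.57142857142858, 311.42857142857144) [ 3.14133317e+00 -2.30056229e-03  2.39592154e+00]
dish via side [ 0.45690125 -0.36180071  0.0085    ]
```

```bash
python3 -m handwheel '[[[0.05,0,-2,0],[0.05,0,-4,0],[0.05,0,-4,0],[0.05,0,-4,0],[0.05,0,-4,0],[0.05,0,-4,0]]]'; python3 -m handwheel '[[[0,0,0,0],[0,0,0,0],[0,0,0,0],[0,0,0,0],[0,0,0,0],[0,0,0,0],[0,0,0,0],[0,0,0,0]]]' 5.2 30
```

```text
time_s: 3.28
tcp_pos: [0.4574, -0.364, 0.004]
tcp_rot: [-3.141, 0.005, 2.396]
contact_force: [-0.1, -0.0, 0.0]
gripper_width: 0.996
grip_force: 0.0
time_s: 3.95
tcp_pos: [0.4567, -0.3632, 0.0027]
tcp_rot: [-3.141, 0.001, 2.396]
contact_force: [-0.8, 1.7, 7.0]
gripper_width: 0.66
grip_force: 31.9
```

```bash
python3 -m handwheel '[[[0,0,1.5,0],[0,0,4,0],[0,0,8,0],[0,0,12,0],[0.2,2,16,0],[0.6,5,19,0],[1,8.5,20,0],[1.5,12,20,0],[2,16,20,0],[2.4,20,20,0],[2.9,24,20,0],[3.4,28,20,0],[3.9,32,20,0],[4.4,36,20,0],[4.9,40,20,0],[5.4,44,20,0],[5.9,48,20,0],[6.4,52,20,0],[6.8,55,20,0],[7.1,58,20,0]]]'; python3 -m handwheel '[[[0.4,3.2,0,0],[0.7,5,0,0],[0.8,6.1,0,0],[0.8,6.1,-2,0],[0.8,6.1,-5,0],[0.8,6.1,-9,0],[0.8,6.1,-11,0],[0.8,6.1,-11.5,0],[0.8,6.1,-11.5,0],[0.8,6.1,-11.5,0],[0.8,6.1,-11.5,0],[0.8,6.1,-11.5,0],[0.8,6.1,-11.5,0]]]' && python3 -c "
from m import *
a,d=snap('side','side3')
s=state();print(s['tcp_pos'],s['tcp_rot'])
"
```

```text
time_s: 5.62
tcp_pos: [0.5267, 0.2196, 0.201]
tcp_rot: [-3.141, -0.0, 2.397]
contact_force: [-0.1, -1.1, -0.8]
gripper_width: 0.659
grip_force: 32.4
time_s: 6.7
tcp_pos: [0.5363, 0.2788, 0.0884]
tcp_rot: [3.138, 0.002, 2.396]
contact_force: [0.3, 0.2, -0.6]
gripper_width: 0.662
grip_force: 32.4
[0.53598406 0.27870722 0.08801581] [3.13911240e+00 1.40659909e-03 2.39596455e+00]
```

```bash
python3 -m handwheel '[[[0,0,-1.5,0],[0,0,-3,0],[0,0,-3.8,0],[0,0,-4,0],[0,0,-4.1,0],[0,0,-4.1,0],[0,0,-4.1,0],[0,0,-4.1,0]]]' && python3 -c "
from m import *
a,d=snap('side','side3')
s=state();print(s['tcp_pos'],s['contact_force'])
cv2.imwrite('pics/crop3.png',cv2.resize(a[130:250,230:370],(700,600),interpolation=cv2.INTER_CUBIC))"
```

```text
time_s: 7.42
tcp_pos: [0.5359, 0.2788, 0.0466]
tcp_rot: [3.14, 0.001, 2.396]
contact_force: [-1.3, -0.8, 4.7]
gripper_width: 0.657
grip_force: 33.3
[0.53587954 0.27876729 0.04658966] [-1.38389832 -0.51705577  5.48834823]
```

View pics/crop3.png

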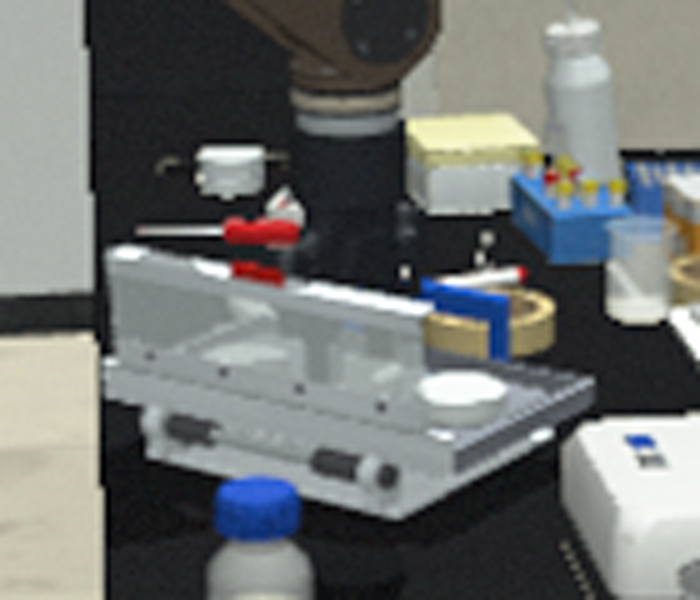

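The picture shows the dish on the deck, seen through the keeper, with the fingers clear of the bar and fence. The 5 N contact says it is seated, so I'll release.

```bash
python3 -m handwheel '[[[0,0,0,0],[0,0,0,0],[0,0,0,0],[0,0,0.2,0],[0,0,1,0],[0,0,4,0],[0,0,8,0],[0,0,12,0],[0,0,12,0],[0,0,12,0],[0,0,12,0],[0,0,12,0]]]' 7.2
python3 - <<'E'
from m import *
a,d=snap('side','side4'); s=state();print(s['tcp_pos'],s['gripper_width'])
# bar in side view
h=cv2.cvtColor(a,cv2.COLOR_BGR2HSV); m=cv2.inRange(h,(110,150,60),(125,255,255)); m[:170]=0;m[215:]=0;m[:,:305]=0;m[:,345:]=0
for k in blobs(m,20,2000): print(cv2.boundingRect(k),k.reshape(-1,2)[k.reshape(-1,2).sum(1).argsort()[[0,-1]]])
B=np.array([.5875,.3415,.089]);ux=np.array([.678,.735,0]);uy=np.array([-.735,.678,0])
for sx in(-1,1):
  for sy in(-1,1):
    for sz in(-1,1): print(sx,sy,sz,proj('side',B+ux*.006*sx+uy*.067*sy+[0,0,.01*sz]).round(1))
cv2.imwrite('pics/crop4.png',cv2.resize(a[160:240,230:360],(780,480),interpolation=cv2.INTER_CUBIC))
E
```

```text
time_s: 8.47
tcp_pos: [0.5339, 0.2781, 0.1636]
tcp_rot: [-3.139, -0.002, 2.396]
contact_force: [0.2, 0.2, 0.3]
gripper_width: 0.839
grip_force: 0.0
[0.53379535 0.27799634 0.16324404] 0.8418981109798955
-1 -1 -1 [329.8 195.8]
-1 -1 1 [329.8 189.8]
-1 1 -1 [296.7 189.3]
-1 1 1 [296.6 183.6]
1 -1 -1 [331.8 194.8]
1 -1 1 [331.8 188.9]
1 1 -1 [298.9 188.5]
1 1 1 [298.7 182.8]
```

View pics/crop4.png

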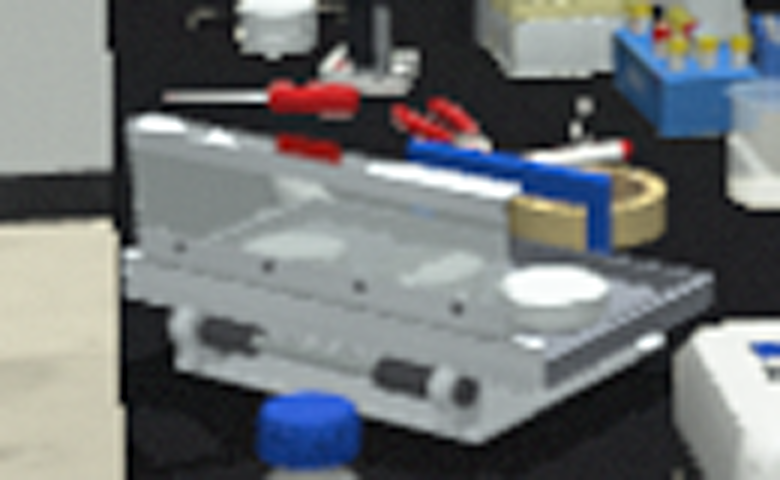

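The crop shows all three dishes flat on the deck, with two seen through the keeper. The bar's right end is at about (332,190), which is within 1 px of the model. Next is the handle.

```bash
python3 -m handwheel '[[[2.5,3,0,0],[5.3,6.3,0,0],[5.3,6.3,0,0],[5.3,6.3,0,0],[5.3,6.3,0,0],[5.3,6.3,-3,0],[5.3,6.3,-6,0],[5.3,6.3,-9.3,0],[5.3,6.3,-9.3,0],[5.3,6.3,-9.3,0],[5.3,6.3,-9.3,0],[5.3,6.3,-9.3,0]]]' 5; python3 -m handwheel '[[[0,0,0,0],[0,0,0,0],[0,0,0,0],[0,0,0,0],[0,0,0,0],[0,0,0,0],[0,0,0,0],[0,0,0,0],[0,0,0,0],[0,0,0,0]]]' 0.6 45
```

```text
time_s: 9.52
tcp_pos: [0.5898, 0.3419, 0.0758]
tcp_rot: [3.137, 0.002, 2.396]
contact_force: [0.5, 1.0, 0.4]
gripper_width: 0.586
grip_force: 0.0
time_s: 10.35
tcp_pos: [0.5892, 0.3422, 0.074]
tcp_rot: [3.138, 0.001, 2.396]
contact_force: [0.8, 1.6, 5.6]
gripper_width: 0.132
grip_force: 48.3
```

```bash
python3 -m handwheel '[[[-0.1,-0.1,0.4,0],[-0.2,-0.2,0.8,0],[-0.3,-0.35,1.25,0],[-0.43,-0.46,1.7,0],[-0.55,-0.6,2.1,0],[-0.7,-0.75,2.5,0],[-0.83,-0.9,2.9,0],[-0.97,-1.05,3.3,0],[-0.97,-1.05,3.3,0],[-0.97,-1.05,3.3,0]]]'; python3 -c "
from m import *
s=state();print(s['contact_force'],s['wrist_torque'])"
```

```text
time_s: 11.18
tcp_pos: [0.5813, 0.3336, 0.1031]
tcp_rot: [3.127, 0.002, 2.394]
contact_force: [10.0, 8.2, -11.2]
gripper_width: 0.133
grip_force: 95.9
[  9.95976195   8.21225752 -11.20607762] [ 2.58804861 -2.79943362  0.06460019]
```

```bash
python3 -c "
from m import *
a,d=snap('side','side5')
cv2.imwrite('pics/crop5.png',cv2.resize(a[140:240,230:360],(780,600),interpolation=cv2.INTER_CUBIC))"
```

```text
(no output)
```

View pics/crop5.png

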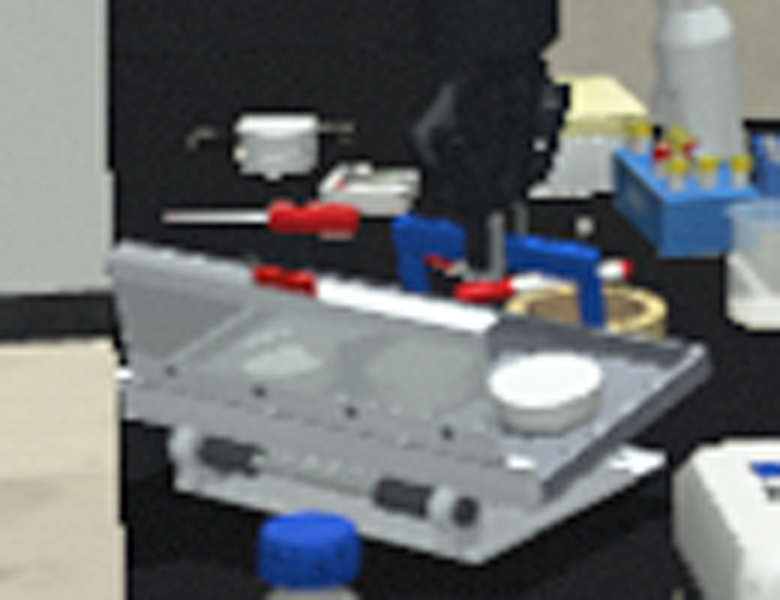

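The tray is up about 0.17 rad with the bar held and the dishes still on the deck. The grip has tightened as the bar turns, so I'll ease the force and continue.

```bash
python3 -m handwheel '[[[0,0,0,0],[0,0,0,0],[0,0,0,0]]]' 0.6 22; python3 -m handwheel '[[[-0.15,-0.15,0.4,0],[-0.3,-0.3,0.8,0],[-0.45,-0.5,1.15,0],[-0.65,-0.71,1.55,0],[-0.65,-0.71,1.55,0],[-0.65,-0.71,1.55,0]]]';  python3 -c "
from m import *
s=state();print(s['contact_force'],s['wrist_torque'],s['joints'])"
```

```text
time_s: 11.48
tcp_pos: [0.5813, 0.3336, 0.1031]
tcp_rot: [3.128, 0.002, 2.394]
contact_force: [9.9, 7.0, -11.7]
gripper_width: 0.13
grip_force: 96.0
time_s: 11.98
tcp_pos: [0.5754, 0.3272, 0.1187]
tcp_rot: [3.124, 0.002, 2.393]
contact_force: [10.7, 9.9, -13.0]
gripper_width: 0.134
grip_force: 128.1
[ 10.7175729    9.87858666 -12.97614718] [ 3.07689954e+00 -3.25960853e+00  2.67731759e-03] [ 0.36175057  0.35602299  1.70475893  0.00699058  1.06440552 -0.46405142]
```

```bash
python3 -m handwheel '[[[0,0,0,0],[0,0,0,0],[0,0,0,0],[0,0,0,0]]]' 2.6 22; python3 -m handwheel '[[[0,0,0,0],[0,0,0,0],[0,0,0,0],[0,0,0,0],[0,0,0,0]]]' 1.0 22;  python3 -c "
from m import *
s=state();print(s['contact_force'],s['wrist_torque'])
a,d=snap('side','side6')
h=cv2.cvtColor(a,cv2.COLOR_BGR2HSV); m=cv2.inRange(h,(108,130,50),(128,255,255)); m[:150]=0;m[225:]=0;m[:,:280]=0;m[:,345:]=0
for k in blobs(m,10,2000): print(cv2.boundingRect(k))
import math
ux=np.array([.678,.735,0]);uy=np.array([-.735,.678,0]);H=np.array([.5875,.3415,.089])-ux*.172-np.array([0,0,.055])
for t in(.1,.15,.2,.25,.3,.35):
  c,s_=math.cos(t),math.sin(t); P=H+uy*-.067
  print(t,[proj('side',P+ux*(x*c-z*s_)+np.array([0,0,x*s_+z*c])).round(1).tolist() for x,z in((.178,.065),(.166,.065),(.178,.045))])
"
```

```text
time_s: 12.32
tcp_pos: [0.5716, 0.3239, 0.1198]
tcp_rot: [-3.141, -0.001, 2.396]
contact_force: [4.2, 3.7, -3.1]
gripper_width: 0.305
grip_force: 2.4
time_s: 12.73
tcp_pos: [0.5742, 0.3266, 0.1217]
tcp_rot: [3.13, 0.001, 2.395]
contact_force: [8.4, 10.4, -5.6]
gripper_width: 0.175
grip_force: 21.9
[ 8.43543787 10.37837934 -5.59919046] [ 1.79999997 -1.49757658  0.03022877]
(312, 174, 18, 15)
(294, 172, 12, 12)
0.1 [[330.6, 184.3], [328.5, 185.5], [330.9, 190.1]]
0.15 [[329.8, 182.1], [327.8, 183.5], [330.4, 187.8]]
0.2 [[329.0, 179.9], [327.0, 181.5], [329.7, 185.5]]
0.25 [[328.1, 177.9], [326.1, 179.6], [329.0, 183.4]]
0.3 [[327.2, 175.9], [325.1, 177.8], [328.2, 181.3]]
0.35 [[326.1, 174.0], [324.1, 176.1], [327.3, 179.3]]
```

```bash
cat >> m.py <<'E'
from scipy.optimize import minimize_scalar
UX=np.array([.678,.735,0]);UY=np.array([-.735,.678,0]);H=np.array([.4715,.2153,.034])
def barpt(t,x,y,z):
    c,s=np.cos(t),np.sin(t); return H+UY*y+UX*(x*c-z*s)+np.array([0,0,x*s+z*c])
def theta(f):
    a,d=snap('side',f)
    h=cv2.cvtColor(a,cv2.COLOR_BGR2HSV); m=cv2.inRange(h,(108,130,50),(128,255,255)); m[:120]=0;m[225:]=0;m[:,:280]=0;m[:,345:]=0
    k=max(blobs(m,10,2000),key=lambda k:k[:,0,0].max())[:,0,:]
    r=k[k[:,0]>=k[:,0].max()-3]; uv=np.array([k[:,0].max()+.5,r[:,1].min()-.5])  # right edge, top edge
    e=lambda t:abs(proj('side',barpt(t,.178,-.067,.065))[1]-uv[1])
    t=minimize_scalar(e,bounds=(-.05,.7),method='bounded').x
    b=barpt(t,.172,0,.055); s=state()
    print('theta',round(t,3),uv,'pred u',proj('side',barpt(t,.178,-.067,.045))[0].round(1),'bar',b.round(4),'F',np.dot(s['contact_force'],UX).round(1),s['contact_force'][2].round(1),'tcp',s['tcp_pos'].round(4))
    return t
E
python3 -m handwheel '[[[0.2,0.2,0,0],[0.57,0.61,0,0],[0.57,0.61,0,0],[0.57,0.61,-1,0],[0.57,0.61,-2.25,0],[0.57,0.61,-2.25,0],[0.57,0.61,-2.25,0],[0.57,0.61,-2.25,0]]]' 2.8;  python3 -c "
from m import *
theta('side7')"
```

```text
time_s: 13.45
tcp_pos: [0.5771, 0.3296, 0.0975]
tcp_rot: [-3.14, -0.001, 2.396]
contact_force: [0.2, -0.4, 0.4]
gripper_width: 0.334
grip_force: 0.0
theta 0.31 [329.5 175.5] pred u 328.2 bar [0.5712 0.3234 0.1388] F 0.1 -0.1 tcp [0.5775 0.3298 0.0982]
```

```bash
python3 -c "
from m import *
a,d=snap('top','top7')
h=cv2.cvtColor(a,cv2.COLOR_BGR2HSV); m=cv2.inRange(h,(100,120,60),(130,255,255)); m[:180]=0;m[260:]=0;m[:,:160]=0;m[:,240:]=0
v,u=np.nonzero(m); C=calibration('top'); K=np.array(C['mtx']);V=np.array(C['view'])
D=d[v,u]; P=((np.linalg.inv(K)@np.vstack([u,v,np.ones_like(u)])*D).T-V[:3,3])@V[:3,:3]
for q in(10,30,50,70,90): print(q,np.percentile(P[:,2],q).round(4))
print(len(u), ((P-H)@UX).mean(), ((P-H)@UY).min(),((P-H)@UY).max())
"
```

```text
10 -0.0016
30 0.1401
50 0.1419
70 0.1435
90 0.145
82 0.1551592244761923 -0.07640603620575061 -0.022534909812294376
```

```bash
python3 -m handwheel '[[[-0.2,-0.2,1,0],[-0.48,-0.48,1.85,0],[-0.48,-0.48,1.85,0],[-0.48,-0.48,1.85,0]]]' 2.8; python3 -m handwheel '[[[0,0,0,0],[0,0,0,0],[0,0,0,0],[0,0,0,0],[-0.2,-0.2,0.45,0],[-0.4,-0.45,0.9,0],[-0.7,-0.75,1.4,0],[-0.95,-1.05,1.9,0],[-1.2,-1.3,2.3,0],[-1.2,-1.3,2.3,0],[-1.2,-1.3,2.3,0]]]' 1.0 25;  python3 -c "
from m import *
theta('side8')"
```

```text
time_s: 13.88
tcp_pos: [0.5736, 0.3254, 0.1189]
tcp_rot: [3.139, 0.002, 2.396]
contact_force: [0.5, 0.1, 0.2]
gripper_width: 0.325
grip_force: 0.0
time_s: 14.8
tcp_pos: [0.5636, 0.3149, 0.1397]
tcp_rot: [3.128, 0.002, 2.395]
contact_force: [7.9, 7.8, -6.8]
gripper_width: 0.175
grip_force: 69.2
theta 0.393 [328.5 172.5] pred u 326.7 bar [0.565  0.3166 0.1506] F 9.9 -6.4 tcp [0.5636 0.3149 0.1396]
```

```bash
python3 -m handwheel '[[[0,0,0,0],[0.3,0.3,0,0],[0.5,0.5,-0.9,0],[0.5,0.5,-0.9,0],[0.5,0.5,-0.9,0]]]' 3; python3 -m handwheel '[[[0,0,0,0],[0,0,0,0],[0,0,0,0],[0,0,0,0],[-0.3,-0.3,0.5,0],[-0.6,-0.65,1,0],[-0.9,-1,1.5,0],[-1.2,-1.3,2,0],[-1.5,-1.6,2.5,0],[-1.9,-2.05,2.9,0],[-1.9,-2.05,2.9,0],[-1.9,-2.05,2.9,0]]]' 1.0 25;  python3 -c "
from m import *
theta('side9')"
```

```text
time_s: 15.27
tcp_pos: [0.5646, 0.3165, 0.129]
tcp_rot: [-3.138, -0.002, 2.396]
contact_force: [-0.3, 0.5, 0.3]
gripper_width: 0.348
grip_force: 0.0
time_s: 16.27
tcp_pos: [0.5509, 0.3019, 0.1506]
tcp_rot: [3.118, 0.001, 2.393]
contact_force: [32.9, 26.0, -47.1]
gripper_width: 0.203
grip_force: 53.8
theta 0.422 [325.5 171.5] pred u 326.1 bar [0.5626 0.3141 0.1546] F 40.2 -47.1 tcp [0.5509 0.3019 0.1506]
```

```bash
python3 -m handwheel '[[[0.2,0.2,-0.4,0],[0.2,0.2,-0.4,0],[0.2,0.2,-0.4,0]]]'; python3 -m handwheel '[[[0,0,0,0],[0.2,0.2,0,0],[0.5,0.5,0,0],[0.5,0.5,2,0],[0.5,0.5,6,0],[0.5,0.5,10,0],[0.5,0.5,12,0],[0.5,0.5,12,0],[0.5,0.5,12,0]]]' 4;  python3 -c "
from m import *
theta('side10')
a=cv2.imread('pics/side10.png');b,d=snap('top','top10')
W=np.hstack([cv2.resize(a[130:240,230:360],(468,396),interpolation=cv2.INTER_CUBIC),cv2.resize(b[170:310,150:290],(332,396),interpolation=cv2.INTER_CUBIC)]);cv2.imwrite('pics/crop10.png',W)
"
```

```text
time_s: 16.57
tcp_pos: [0.551, 0.3019, 0.1504]
tcp_rot: [3.129, -0.0, 2.394]
contact_force: [17.9, 13.8, -28.5]
gripper_width: 0.21
grip_force: 58.0
time_s: 17.32
tcp_pos: [0.5547, 0.3039, 0.2796]
tcp_rot: [3.136, 0.003, 2.396]
contact_force: [0.4, -0.4, -0.6]
gripper_width: 0.468
grip_force: 0.0
theta 0.422 [325.5 171.5] pred u 326.1 bar [0.5626 0.3141 0.1546] F 0.2 -0.4 tcp [0.5537 0.3035 0.2768]
```

View pics/crop10.png

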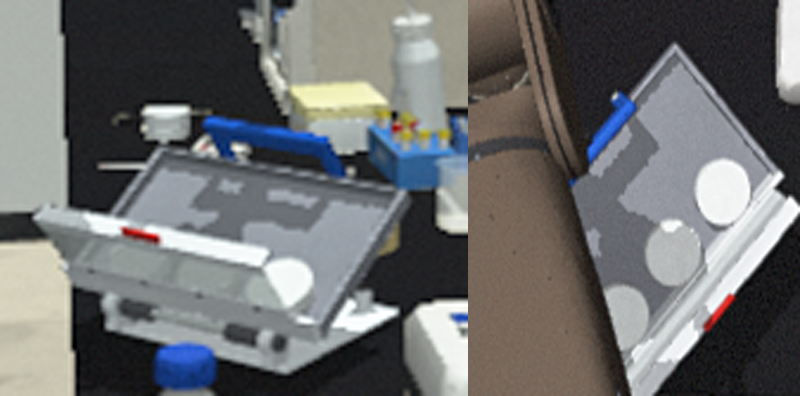

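All three dishes lie against the fence, and the keeper leans outward with its red tab at about top (257,276). I'll measure the tray angle from the deck's depth and locate the lip.

```bash
cat >> m.py <<'E'
def cloud(name,png,u0,u1,v0,v1):
    d=np.load(f'pics/{png}.npy'); a=cv2.imread(f'pics/{png}.png'); C=calibration(name);K=np.array(C['mtx']);V=np.array(C['view'])
    v,u=np.mgrid[v0:v1,u0:u1]; v,u=v.ravel(),u.ravel(); D=d[v,u]; ok=D>0; v,u,D=v[ok],u[ok],D[ok]
    P=((np.linalg.inv(K)@np.vstack([u,v,np.ones_like(u)])*D).T-V[:3,3])@V[:3,:3]
    Q=P-H; return np.c_[Q@UX,Q@UY,Q[:,2]],a[v,u].astype(int),np.c_[u,v]
E
cat > an.py <<'E'
import sys
from m import *
f=sys.argv[1]
Q,c,uv=cloud('top',f,150,295,170,310)
s=(Q[:,0]>.05)&(Q[:,0]<.125)&(abs(Q[:,1])<.11)&(Q[:,2]>-.01)&(Q[:,2]<.13)&(c.max(1)<200)
p=np.polyfit(Q[s,0],Q[s,2],1); 
for _ in range(4):
    r=Q[s,2]-np.polyval(p,Q[s,0]); k=abs(r-np.median(r))<.004; p=np.polyfit(Q[s,0][k],Q[s,2][k],1)
print('deck slope',np.arctan(p[0]).round(3),'n',k.sum(),'icpt',p[1].round(4))
red=(c[:,2]>130)&(c[:,0]<80)&(c[:,1]<80)
print('red tab (rel hinge x,y,z)',np.median(Q[red],0).round(4) if red.any() else None,red.sum(),uv[red].mean(0) if red.any() else '')
w=(c.min(1)>215)&(Q[:,0]<.0)
if w.any(): print('lip white',np.median(Q[w],0).round(4),w.sum())
E
python3 an.py top10
```

```text
deck slope 0.56 n 1824 icpt 0.0113
red tab (rel hinge x,y,z) [-0.0611  0.0001  0.0961] 34 [255.52941176 279.76470588]
lip white [-0.048  -0.0514  0.0906] 651
```

Deck slope is 0.560 rad, so the tray is at its upper stop. The keeper is at about 1.63. Next I'll go behind the keeper with closed fingers.

```bash
python3 -m handwheel '[[[-2,-2.2,0,0],[-4.8,-5.2,0,0],[-7.6,-8.2,0,0],[-10.4,-11.2,0,0],[-12.8,-13.8,0,0],[-14.3,-15.5,0,0],[-14.3,-15.5,0,0],[-14.3,-15.5,0,0],[-14.3,-15.5,-3,0],[-14.3,-15.5,-6.5,0],[-14.3,-15.5,-10,0],[-14.3,-15.5,-13.5,0],[-14.3,-15.5,-16,0],[-14.3,-15.5,-17.2,0],[-14.3,-15.5,-17.2,0],[-14.3,-15.5,-17.2,0],[-14.3,-15.5,-17.2,0]]]' 0 25; python3 -c "
from m import *
s=state();q=s['tcp_pos']-H;print(q@UX,q@UY,q[2],s['contact_force'])"
```

```text
time_s: 18.83
tcp_pos: [0.4117, 0.1491, 0.1045]
tcp_rot: [3.141, 0.001, 2.396]
contact_force: [-0.9, 0.6, 0.6]
gripper_width: -0.001
grip_force: 0.0
-0.08920636515242503 -0.0009572509853691125 0.0705464172900156 [-0.90245624  0.56139945  0.58091346]
```

```bash
python3 -m handwheel '[[[0.8,0.9,0.3,0],[1.5,1.6,0.6,0],[1.97,2.13,0.75,0],[2.4,2.6,1.2,0],[2.98,3.23,1.75,0],[3.5,3.8,2.15,0],[4.07,4.41,2.55,0],[4.4,4.8,2.5,0],[4.81,5.22,2.45,0],[5.2,5.6,2.3,0],[5.56,6.03,2.15,0],[5.56,6.03,2.15,0],[5.56,6.03,2.15,0],[5.56,6.03,2.15,0]]]'; python3 -c "
from m import *
s=state();q=s['tcp_pos']-H;print(q@UX,q@UY,q[2],s['contact_force']); snap('top','top11')"; python3 an.py top11
```

```text
time_s: 20.0
tcp_pos: [0.4661, 0.2089, 0.1249]
tcp_rot: [-3.141, -0.0, 2.396]
contact_force: [0.1, -0.0, 0.3]
gripper_width: 0.001
grip_force: 0.0
-0.008377017408007404 -0.000351796838994823 0.09093707144393126 [ 0.10572253 -0.02487645  0.34765954]
deck slope 0.55 n 906 icpt 0.0131
red tab (rel hinge x,y,z) None 0 
lip white [-0.0089 -0.1282  0.0299] 10
```

```bash
python3 -c "
from m import *
snap('side','side11')
Q,c,uv=cloud('side','side11',225,345,150,245)
r=(c[:,2]>130)&(c[:,0]<80)&(c[:,1]<80)&(Q[:,0]<.1)&(abs(Q[:,1])<.03)&(Q[:,0]>-.1)&(Q[:,2]>0)
p=np.median(Q[r],0) if r.any() else None
print('red',p,r.sum())
if r.any(): x=p-[-.0147,0,.0309]; print('phi deg',np.degrees(np.arctan2(x[2],x[0])),'r',np.hypot(x[0],x[2]))
"
```

```text
red [ 0.00929487 -0.01270149  0.10620421] 9
phi deg 72.32608632029162 r 0.07903466082302782
```

```bash
python3 -m handwheel '[[[0.35,0.38,-0.25,0],[0.7,0.76,-0.5,0],[1,1.1,-0.8,0],[1.33,1.44,-1.13,0],[1.6,1.75,-1.5,0],[1.87,2.03,-1.93,0],[2.05,2.25,-2.3,0],[2.24,2.43,-2.66,0],[2.24,2.43,-2.9,0],[2.24,2.43,-3.2,0],[2.24,2.43,-3.2,0],[2.24,2.43,-3.2,0]]]'
cat > kp.py <<'E'
import sys
from m import *
f=sys.argv[1]; snap('side',f); s=state();q=s['tcp_pos']-H;print(q@UX,q@UY,q[2],s['contact_force'])
Q,c,uv=cloud('side',f,225,345,150,245)
r=(c[:,2]>130)&(c[:,0]<80)&(c[:,1]<80)&(Q[:,0]<.15)&(abs(Q[:,1])<.03)&(Q[:,0]>-.1)&(Q[:,2]>0)
p=np.median(Q[r],0) if r.any() else None
print('red',p,r.sum())
if r.any(): x=p-[-.0147,0,.0309]; print('phi deg',np.degrees(np.arctan2(x[2],x[0])),'r',np.hypot(x[0],x[2]))
E
python3 kp.py side12
```

```text
time_s: 21.1
tcp_pos: [0.4896, 0.2341, 0.0961]
tcp_rot: [3.14, -0.0, 2.396]
contact_force: [-4.6, 0.3, 12.6]
gripper_width: 0.001
grip_force: 6.0
0.026122923468817033 -0.0005883930003437472 0.06214148433887404 [-5.43036212 -0.09691954 13.32491389]
red [ 0.05125928 -0.01169727  0.0762385 ] 6
phi deg 34.50351006432221 r 0.0800387778888952
```

```bash
python3 -m handwheel '[[[0,0,1,0],[0,0,4,0],[0,0,8,0],[1.5,1.6,12,0],[3.5,3.8,12,0],[5.76,6.25,12,0],[5.76,6.25,12,0],[5.76,6.25,12,0],[5.76,6.25,12,0]]]'; python3 kp.py side13
python3 - <<'E'
from m import *
b,d=snap('top','top13'); a=cv2.imread('pics/side13.png')
W=np.hstack([cv2.resize(a[130:240,230:360],(468,396),interpolation=cv2.INTER_CUBIC),cv2.resize(b[170:310,150:290],(332,396),interpolation=cv2.INTER_CUBIC)]);cv2.imwrite('pics/crop13.png',W)
# keeper flat: strip outer face z in tray coords near lip, from white pixels & red
t=.56; Q,c,uv=cloud('top','top13',150,295,170,310)
X=Q[:,0]*np.cos(t)+Q[:,2]*np.sin(t); Z=-Q[:,0]*np.sin(t)+Q[:,2]*np.cos(t)
r=(c[:,2]>130)&(c[:,0]<80)&(c[:,1]<80); print('red tray frame',np.median(X[r])-.01,np.median(Z[r])-.01,r.sum(),uv[r].mean(0) if r.any() else '')
E
python3 an.py top13
```

```text
time_s: 21.9
tcp_pos: [0.5456, 0.2954, 0.2123]
tcp_rot: [-3.139, -0.001, 2.396]
contact_force: [-0.0, -0.5, -0.7]
gripper_width: 0.003
grip_force: 0.0
0.10882980842274428 -0.00022436066496042684 0.17846072164770477 [-0.31446603 -0.26639041 -0.77641577]
red [ 0.05357005 -0.00063911  0.07502872] 12
phi deg 32.87801282504295 r 0.08129049097539981
red tray frame 0.07225859589962273 0.02589903103071905 50 [223.4 250.4]
deck slope 0.551 n 1270 icpt 0.0116
red tab (rel hinge x,y,z) [0.0506 0.0022 0.0747] 50 [223.4 250.4]
lip white [-0.0085 -0.0581  0.0384] 372
```

View pics/crop13.png

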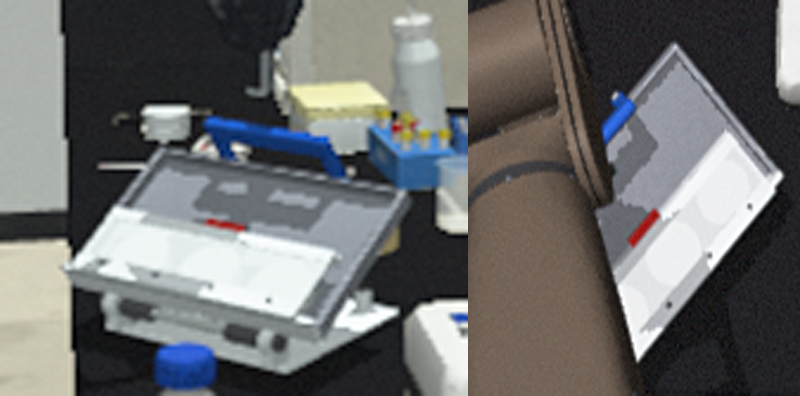

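The keeper is flat over the row: the red tab is at crop (645,228), 26 mm above the deck, and all three dishes are under the strip. I'll press the tray down by the handle.

```bash
python3 -m handwheel '[[[0.1,0.1,-1.5,0],[0.14,0.15,-2.8,0],[0.3,0.35,-3.4,0],[0.73,0.79,-4,0],[1,1.1,-4.4,0],[1.3,1.4,-4.8,0],[1.63,1.77,-5.25,0],[1.9,2.05,-5.7,0],[2.2,2.35,-6.2,0],[2.45,2.65,-6.7,0],[2.7,2.9,-7.2,0],[2.95,3.2,-7.7,0],[3.17,3.43,-8.2,0],[3.4,3.7,-8.8,0],[3.6,3.9,-9.3,0],[3.78,4.09,-9.85,0],[3.95,4.3,-10.4,0],[4.1,4.45,-11,0],[4.27,4.63,-11.5,0],[4.27,4.63,-11.8,0]]]'; python3 -m handwheel '[[[0,0,0,0],[0,0,0,0],[0,0,-0.2,0],[0,0,-0.2,0],[0,0,-0.2,0],[0,0,-0.2,0]]]'; python3 -c "
from m import *
s=state();q=s['tcp_pos']-H;print(q@UX,q@UY,q[2],s['contact_force'])"
```

```text
time_s: 23.67
tcp_pos: [0.5894, 0.342, 0.0988]
tcp_rot: [-3.139, -0.0, 2.397]
contact_force: [-11.5, -7.2, 28.4]
gripper_width: -0.001
grip_force: 14.2
time_s: 24.17
tcp_pos: [0.5894, 0.342, 0.0989]
tcp_rot: [-3.14, 0.0, 2.397]
contact_force: [-10.4, -8.0, 23.2]
gripper_width: -0.001
grip_force: 11.4
0.1730633292125913 -0.0007439514272342546 0.06491213106869967 [-10.35442898  -8.00525665  23.24065179]
```

Bar top is at z = 65 mm above the hinge, which is level, and the contact is firm. I'll retreat up and away, then check.

```bash
python3 -m handwheel '[[[0.1,0.1,0.8,0],[0.1,0.1,3,0],[0.1,0.1,7,0],[0.1,0.1,11,0],[-2,3,14,0],[-5,7,14,0],[-8,11,14,0],[-11,15,14,0],[-14,19,14,0],[-17,23,14,0],[-20,26,14,0],[-20,26,14,0],[-20,26,14,0],[-20,26,14,0],[-20,26,14,0]]]'
python3 - <<'E'
from m import *
b,d=snap('top','top14'); a,_=snap('side','side14')
W=np.hstack([cv2.resize(a[160:350,230:360],(320,468),interpolation=cv2.INTER_CUBIC),cv2.resize(b[170:310,150:290],(468,468),interpolation=cv2.INTER_CUBIC)]);cv2.imwrite('pics/crop14.png',W)
Q,c,uv=cloud('top','top14',150,295,170,310)
r=(c[:,2]>130)&(c[:,0]<80)&(c[:,1]<80)&(abs(Q[:,1])<.03); print('red tray frame',np.median(Q[r,0])-.01,np.median(Q[r,2])-.01)
o=cv2.imread('pics/top1.png')
print('timer/bottle diff',cv2.absdiff(o,b)[245:295,335:430].max(2).mean())
E
python3 an.py top14
```

```text
time_s: 25.42
tcp_pos: [0.3889, 0.6022, 0.2321]
tcp_rot: [-3.141, 0.0, 2.397]
contact_force: [0.2, 0.0, 0.1]
gripper_width: 0.001
grip_force: 0.0
red tray frame 0.0718974117929073 0.02660460347184202
timer/bottle diff 5.949894736842105
deck slope -0.003 n 1033 icpt 0.01
red tab (rel hinge x,y,z) [ 0.0819 -0.0004  0.0366] 30 [217.7 244.3]
lip white [-0.0058 -0.0815  0.0088] 14
```

View pics/crop14.png

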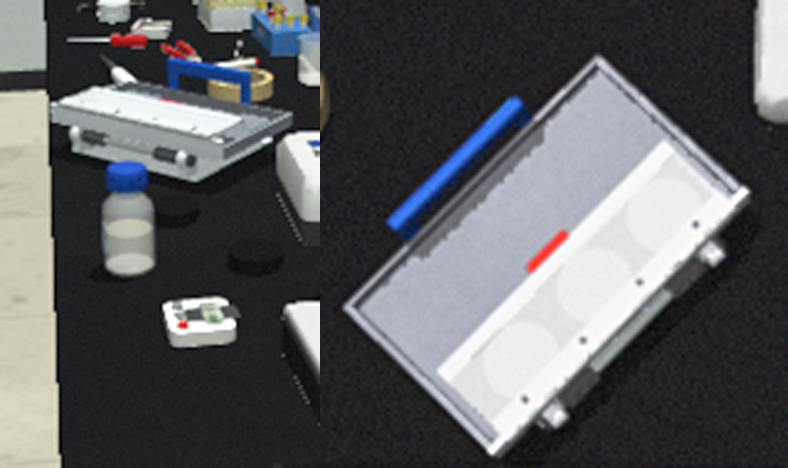

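The tray is level (slope -0.003 rad) and the keeper is flat over three dishes in a row, with the tab at crop (548,250). The timer and bottle look where they were.

```bash
python3 -c "
from workcell import *
print(close_job())"
```

```text
the job is handed in; nothing more can be done
None
```

The job is handed in, with no verdict shown: the three dishes are at the fence under the flat keeper, the tray is back down level, and the timer and bottle look undisturbed, at about 25 s of the 69 s allowed.

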